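# Pour nutmegs through the funnel into the jar

### The job

Pick up the steel scoop by its handle and pour both nutmegs from it through the funnel, so that they lie at the bottom of the jar below. Do not touch the nutmegs with the fingers, leave the jar standing, and put the empty scoop back down on the table, level on its feet.

Things in the scene. Friction and masses are not known exactly. Their poses are not given: they have to be found in the camera images.
- scoop: Steel scoop, 0.2 m long, 0.16 kg, level on two feet. Origin on the table under its trough; +x out of the open mouth, z up. Trough 57 mm wide, open on top; floor rises 8 deg to the front lip at x 56, z 19 mm, so it keeps the nutmegs when level and empties tipped mouth-down about 50 deg. Back disc: x -50, top z 66. Black handle bar along x, -145 to -55, 16 wide, z 28 to 52; grasp near x -85.
- funnel_jar: Glass jar 68 mm wide with a wide steel funnel fixed on its narrow neck; one loose piece, 0.5 kg, 150 mm high. Origin: centre of the underside, z up. Funnel mouth above the origin, z 150, 108 mm wide inside, narrowing to a bore 38 mm wide at z 95 to 78. Jar inside below: 60 mm wide, floor at z 6.
- nutmeg_a: A whole nutmeg: brown egg shape 26 mm long (own y), 21 mm thick, 12 g, loose in the scoop's trough. Origin: its centre.
- nutmeg_b: The other nutmeg in the scoop, same shape and size. Origin: its centre.

How it is judged:
By the outcome, as a careful person would: the job done as asked, in the order asked, and still so for the second after the job is handed in, with the robot touching nothing.
It also fails if it takes over 67 s, if anything falls off the work surface, if the arm or the gripper's body presses on something with over 40 N, if the wrist force passes 120 N, or if a joint passes its speed limit or range.

### The arm

A 6-joint arm with a two-finger parallel gripper is mounted at the origin on the work surface; the furniture and walls round the work are solid. World frame = base frame: x ahead of the robot, y to its left, z up, the work surface at z = 0. Lengths are in mm, angles in rad, forces in N, time in s.
With the tool pointing down it reaches from about 300 to 775 mm from the base axis. Payload 14.6 kg.
Tool frame: the origin (TCP) lies midway between the tips of the shut fingers; the grasp point (between the pads) lies grasp_offset behind it (grasp_offset is the distance from the TCP to the grasp point, in mm); z points along the fingers, y is the line along which they close (so a half turn about z gives the same grasp; the last joint's range is limited). The gripper opens to 94 mm and grips with 3 to 60 N. Pads are 16 mm wide; open, the fingers measure 119 mm over their backs; the gripper's body (75 mm by 177 mm) begins 78 mm behind the grasp point.
Start: joints at [-0.067, 0.3, 1.521, -0, 1.321, -0.067], TCP at [549.99, -0.002, 205.446] pointing down, gripper open.
Joint ranges: [-3.03, 3.03], [-0.79, 2.21], [0.23, 2.52], [-1.04, 4.18], [0, 3.07], [-2.55, 2.55]. Speed limits (rad/s): [2.22, 2.22, 2.57, 3.14, 3.14, 3.14].

### API

Orientations are given as [roll, pitch, yaw] about the fixed x, y, z axes, in that order (R = Rz(yaw) Ry(pitch) Rx(roll)).
In Python, from cell import * gives the robot as it stands. The module is installed in compiled form; this text tells all that it offers.
- The arm moves only by the shell command python3 -m jog 'ROWS' [FORCE]. ROWS is JSON, a list of rows, each a list of 3 entries, a list of its own where there are three numbers: the finger opening in mm, from 0 to 94, then the shift along the tool's x, y, z in units of 50 mm (1.0 is 50 mm), then the turn about the tool's z in units of 180 degrees (1.0 is 180 degrees). In form: [[fingers, [dx, dy, dz], twist], ...]. A call has 1 to 20 rows; each row shifts and turns the commanded pose from where the row before left it, along the tool's axes as they then stand; what a row does not reach is not made up. A row lasts 1/10 s, in which the tool goes at most 50 mm and 8.59 degrees, less where a joint would pass 70% of its speed; a pose out of reach is approached as far as the arm can. A call with a number of a shift or a turn outside -1 to 1 is refused whole. A call with a gripper value outside its range is refused whole. The fingers move at their own pace and stop on an object; FORCE is the grip in N (left out, the last holds). Time passes only in rows, so rows that do not move let the fingers close. It gives the time, the measured TCP pose, the force, the opening and the grip force at its end, in the units of the state.
- read_state(): the state, without advancing time (a new reading comes with each control period).
- camera(name): name is "scene" or "side" or "wrist"; returns the picture (384x512x3 uint8, red, green, blue); there is no depth.
- calibration(name): a dict with "mtx" (3x3 intrinsics, pixels), "cam_to_world" (4x4, takes a point from camera to world coordinates); the wrist camera has in their place "hand_eye" (4x4, takes a point from camera to tool coordinates, whose origin is the TCP and whose axes are the flange's). Camera axes: x right, y down, z forward; pixel columns grow to the right and rows downward; lengths in mm; the calibration is good to about 2 mm. A picture is of the moment at which its call begins: read the wrist's pose just before it. calibration takes no time and is no camera call.
- sign_off(): hands the job in; it is judged then, once.
Trained networks look in the newest picture that a camera, given by its name, has taken for a name from the list of things; names that differ only in an ending like _2 or _b are one class to them, and where a whole thing is asked for, a point or a joint stands for the part that bears it (a point fixed in the world has none). Each returns a list of dicts, best first, with "conf" (0 to 1); they miss things now and then, are a little off and sometimes report something else, mostly with a low value. They report only what shows in the picture. A call takes as long as a camera call.
- regions_of(camera, query): "pixels" (384x512 bool, what is visible of it) and "rect" ([centre column, centre row, width, height] in pixels, round what is visible of it).
The state is a dict: "clock": time; "joints": joint angles; "qd": joint speeds; "effort": joint torques, N m; "eef_pos": TCP position; "eef_rot": TCP orientation; "wrist_force": force on the tool from outside, world axes, zero at the start; "moment": the same for the moment, N m; "finger_gap": finger opening in mm; "finger_force": force on a finger pad.
Only numpy, scipy, OpenCV 4.12 (cv2) and the standard library are available. Lean on these libraries where they do the work, as an engineer would, in place of code of your own. Each camera call takes 0.05 s, during which the arm holds its last target. There are 200 camera calls.

## Working session

There is one attempt and no reset: what is moved stays moved. The work goes in short steps, Python scripts to look and compute and a shell command to move; the robot and the scene stay as the last step left them, time stands still between calls to the robot, and variables do not carry over. Pictures are saved under pics/ and viewed, at most 10 in all, crops included, and the job is handed in when it is done.

```bash
mkdir -p pics; cat > h.py <<'E'
from cell import *
import cell, numpy as np, cv2
def ray(name,uv):
    c=calibration(name);M=np.array(c["cam_to_world"]);d=np.linalg.inv(c["mtx"])@[uv[0],uv[1],1]
    return M[:3,3],M[:3,:3]@d
def at_z(name,uv,z):
    o,d=ray(name,uv);return o+d*(z-o[2])/d[2]
def proj(name,P):
    c=calibration(name);M=np.linalg.inv(c["cam_to_world"]);p=np.atleast_2d(P)@M[:3,:3].T+M[:3,3]
    q=p@np.array(c["mtx"]).T;return q[:,:2]/q[:,2:]
E
python3 - <<'E'
from h import *
print([n for n in dir(cell) if not n.startswith('_')])
try: print(grasp_offset)
except Exception as e: print(e)
print(read_state())
ims=[]
for n in("scene","side"):
    im=camera(n);cv2.imwrite(f"pics/{n}0.png",im[...,::-1])
    M=np.array(calibration(n)["cam_to_world"]);print(n,M.round(2).tolist())
    for q in("scoop","funnel_jar","nutmeg_a"):
        for r in regions_of(n,q)[:2]: print(q,round(r["conf"],2),np.round(r["rect"],1))
E
```

```text
['Unreachable', 'calibration', 'camera', 'grasp_offset', 'read_state', 'regions_of', 'sign_off']
18.8
{'clock': 0.0, 'joints': array([-6.65914422e-02,  3.00466436e-01,  1.52157901e+00, -3.95009679e-05,
        1.32072484e+00, -6.65907832e-02]), 'qd': array([-0.00063808,  0.00019783,  0.0006554 , -0.00294404,  0.00028602,
       -0.00117073]), 'effort': array([-1.53750298e-03, -5.31805658e+01, -3.52735734e+01,  7.07558286e-02,
        2.43994006e-02, -4.79655944e-05]), 'eef_pos': array([5.49730379e+02, 9.37359869e-03, 2.04889776e+02]), 'eef_rot': array([-3.14041509e+00, -4.01853055e-05,  1.57080544e+00]), 'wrist_force': array([ 0.40508213, -0.48172369, -0.71582718]), 'moment': array([-0.01474058, -0.0183564 ,  0.03128774]), 'finger_force': 0.0, 'finger_gap': 93.98926126952176}
scene [[0.83, -0.39, 0.4, 131.96], [-0.56, -0.56, 0.61, -567.71], [-0.02, -0.73, -0.68, 611.54], [0.0, 0.0, 0.0, 1.0]]
scoop 0.88 [357.2 276.9 112.3  66.5]
funnel_jar 0.58 [204.3 127.6  50.   81.6]
nutmeg_a 0.6 [335.4 270.4  17.5  14.1]
nutmeg_a 0.48 [343.7 279.1  14.    9.4]
side [[-1.0, 0.01, 0.01, 486.64], [-0.0, 0.54, -0.84, 685.06], [-0.02, -0.84, -0.54, 509.17], [0.0, 0.0, 0.0, 1.0]]
scoop 0.69 [259.2 148.1  30.4  39.9]
funnel_jar 0.89 [260.2 232.   65.3  92.3]
nutmeg_a 0.53 [258.5 152.3   9.3   5.3]
```

View pics/scene0.png

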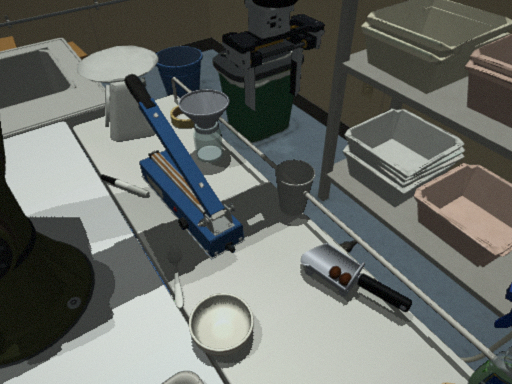

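View pics/side0.png

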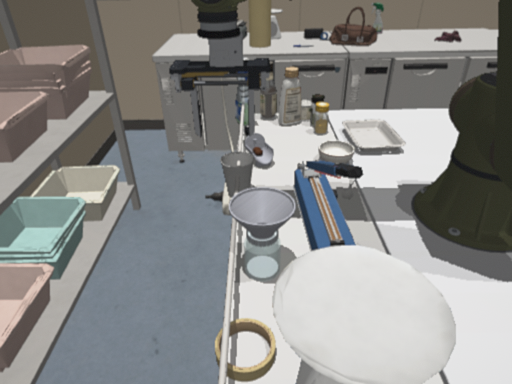

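```bash
python3 - <<'E'
from h import *
from scipy.optimize import minimize
print("funnel",at_z("scene",(204,104),150),at_z("side",(263,208),150))
print("jar base",at_z("scene",(208,154),3),at_z("side",(262,265),3))
print("cup top",at_z("scene",(294,170),110), "cup base",at_z("scene",(294,212),0),at_z("side",(237,195),0))
im=camera("scene");r=regions_of("scene","scoop")[0];m=r["pixels"];print(r["conf"],m.sum())
cv2.imwrite("pics/scoop1.png",cv2.resize(im[225:335,285:425,::-1],None,fx=5,fy=5,interpolation=3))
# model silhouette: convex pieces
def pieces():
    hb=[(x,y,z) for x in(-145,-55) for y in(-8,8) for z in(28,52)]
    a=np.linspace(0,2*np.pi,24)
    disc=[(-50,28.5*np.cos(t),38+28.5*np.sin(t)) for t in a]
    tr=[(-50,28.5*np.cos(t),38+28.5*np.sin(t)) for t in np.linspace(np.pi,2*np.pi,12)]+[(56,28.5*np.cos(t),40+21*np.sin(t)) for t in np.linspace(np.pi,2*np.pi,12)]
    return [np.array(p,float) for p in(hb,disc,tr)]
P=pieces()
def sil(v):
    c,s=np.cos(v[2]),np.sin(v[2]);R=np.array([[c,-s,0],[s,c,0],[0,0,1]]);o=np.zeros((384*4,512*4),np.uint8)
    for p in P:
        q=proj("scene",p@R.T+[v[0],v[1],0]);cv2.fillConvexPoly(o,cv2.convexHull((q*4).round().astype(np.int32)),1)
    return o
M4=cv2.resize(m.astype(np.uint8),None,fx=4,fy=4,interpolation=0)
def cost(v):
    o=sil(v);return 1-(o&M4).sum()/(o|M4).sum()
f=at_z("scene",(310,258),30);b=at_z("scene",(405,298),40);yaw=np.arctan2(*(f-b)[1::-1]);print(f,b,yaw)
u=(f-b)[:2];u/=np.linalg.norm(u);g=b[:2]+u*145
best=min((minimize(cost,[g[0],g[1],yaw+d],method="Nelder-Mead",options=dict(initial_simplex=[[g[0],g[1],yaw+d],[g[0]+8,g[1],yaw+d],[g[0],g[1]+8,yaw+d],[g[0],g[1],yaw+d+.1]])) for d in(-.1,0.,.1)),key=lambda r:r.fun)
v=best.x;print(best.fun,v)
gx=v[:2]-85*np.array([np.cos(v[2]),np.sin(v[2])]);print("grasp",gx,np.hypot(*gx))
o=sil(v)[::4,::4];im2=im.copy();cs,_=cv2.findContours(o,0,2);cv2.drawContours(im2,cs,-1,(255,0,0),1)
cv2.imwrite("pics/scoop1.png",cv2.resize(im2[225:335,285:425,::-1],None,fx=5,fy=5,interpolation=3))
E
```

```text
funnel [474.53098012 152.65775811 150.        ] [478.24274377 180.08931121 150.        ]
jar base [475.76445405 164.82013468   3.        ] [480.27465048 162.0866476    3.        ]
cup top [ 527.6124006  -105.36330527  110.        ] cup base [ 528.29102226 -113.76730511    0.        ] [538.60167347 -88.08539284   0.        ]
0.91 2493
[ 460.79550424 -243.92263103   30.        ] [ 529.27393683 -399.17542775   40.        ] 1.986205127164912
0.27043320637894863 [ 477.43809145 -276.84780979    1.89243422]
grasp [ 504.3083669  -357.48891777] 618.1628064303577
```

View pics/scoop1.png

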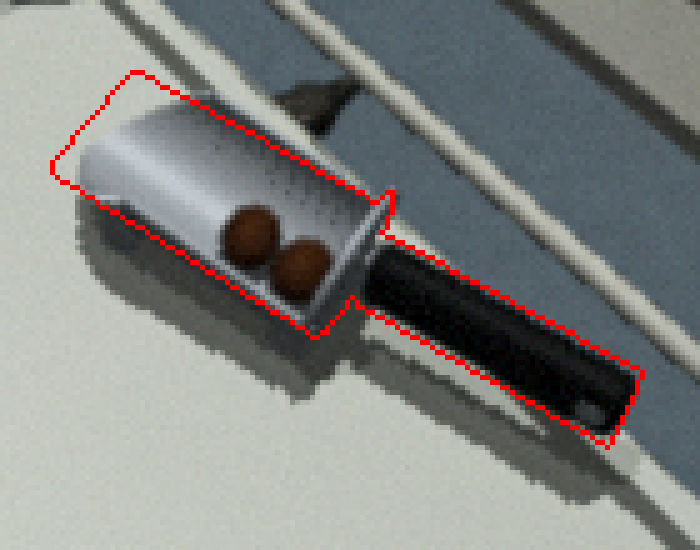

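```bash
python3 - <<'E'
from h import *
def tri(a,b):
    o1,d1=ray("scene",a);o2,d2=ray("side",b);t=np.linalg.lstsq(np.c_[d1,-d2],o2-o1,rcond=None)[0]
    p,q=o1+d1*t[0],o2+d2*t[1];return ((p+q)/2).round(0),np.linalg.norm(p-q).round(1)
print("cup top",tri((294,168),(237,157)));print("cup base",tri((294,212),(237,195)))
print("funnel",tri((204,104),(263,208)),"base",tri((208,154),(262,265)))
# rail: planes
def pl(n,a,b):
    o,d=ray(n,a);_,e=ray(n,b);k=np.cross(d,e);k/=np.linalg.norm(k);return k,k@o
k1,c1=pl("scene",(400,268),(305,197));k2,c2=pl("side",(235,240),(229,345))
u=np.cross(k1,k2);u/=np.linalg.norm(u)
for y in(-350,0,160): print("rail",np.linalg.solve([k1,k2,[0,1,0]],[c1,c2,y]).round(0),u.round(2))
print(proj("side",[[504,-357,40],[477,-277,30],[458,-224,20]]).round(0))
E
```

```text
cup top (array([535., -95., 104.]), np.float64(1.7))
cup base (array([ 538., -105.,  -12.]), np.float64(3.6))
funnel (array([479., 166., 141.]), np.float64(3.1)) base (array([478., 164.,   4.]), np.float64(4.9))
rail [ 532. -350.   86.] [ 0.    0.99 -0.12]
rail [533.   0.  45.] [ 0.    0.99 -0.12]
rail [533. 160.  26.] [ 0.    0.99 -0.12]
[[251. 135.]
 [261. 150.]
 [268. 162.]]
```

```bash
python3 -m jog '[[60,[0,0,-0.2],-0.035],[60,[-0.9,0,-0.2],-0.035],[60,[-0.9,0,0],-0.035],[60,[-0.9,0,0],0],[60,[-0.9,0,0],0],[60,[-0.9,0,0],0],[60,[-0.9,0,0],0],[60,[-0.9,0,0],0],[60,[-0.4,0,0],0],[60,[0,0,0],0]]'; python3 - <<'E'
from h import *
s=read_state();print(s["eef_pos"],s["eef_rot"])
im=camera("wrist");cv2.imwrite("pics/w1.png",im[...,::-1]);np.savez("w1.npz",p=s["eef_pos"],r=s["eef_rot"],im=im)
for q in("scoop","nutmeg_a"):
    for r in regions_of("wrist",q)[:2]: print(q,round(r["conf"],2),np.round(r["rect"],1))
E
```

```text
clock: 1.5
eef_pos: [643.8, -323.1, 223.9]
eef_rot: [-3.14, -0.001, 1.898]
wrist_force: [-0.5, 0.4, -0.9]
finger_gap: 60.0
finger_force: 0.0
[ 643.83624613 -323.05326955  223.91444157] [-3.14049671e+00 -9.09387776e-04  1.89794211e+00]
scoop 0.68 [119.1 116.   69.8 191.8]
nutmeg_a 0.79 [129.9 108.6  22.9  21.4]
nutmeg_a 0.62 [127.4  88.2  27.6  19.6]
```

View pics/w1.png

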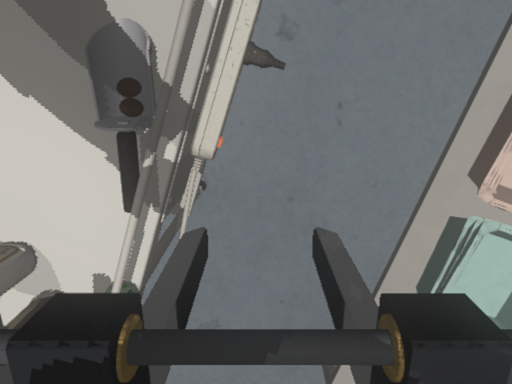

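```bash
cat >> h.py <<'E'
from scipy.spatial.transform import Rotation as Ro
def wcam(p,r):
    c=calibration("wrist");T=np.eye(4);T[:3,:3]=Ro.from_euler("xyz",r).as_matrix();T[:3,3]=p
    return T@np.array(c["hand_eye"]),np.array(c["mtx"])
def wat(p,r,uv,z):
    M,K=wcam(p,r);d=M[:3,:3]@np.linalg.inv(K)@[*uv,1];return M[:3,3]+d*(z-M[2,3])/d[2]
E
python3 - <<'E'
from h import *
d=np.load("w1.npz");p,r,im=d["p"],d["r"],d["im"]
sub=im[125:220,105:150].max(2)<45
n,l,st,ce=cv2.connectedComponentsWithStats(sub.astype(np.uint8));k=1+st[1:,4].argmax();print(st[k],ce[k])
ys,xs=np.nonzero(l==k);
for row in (ys.min()+5,ys.max()-8): print(row+125,xs[ys==row].min()+105,xs[ys==row].max()+105)
a=wat(p,r,(126.5,133),52);b=wat(p,r,(129,211),52);u=(a-b)[:2];print(a,b,np.linalg.norm(u),np.arctan2(u[1],u[0]))
u/=np.linalg.norm(u);print("grasp",(a[:2]+b[:2])/2+15*u)
for uv in((150,180),(163,120),(183,20)): print("rail@86",wat(p,r,uv,86),"@50",wat(p,r,uv,50))
print("cup/disc",wat(p,r,(126,124),60),wat(p,r,(115,30),30))
E
```

```text
[20  7 11 18 95] [26.8        13.45263158]
137 129 135
141 129 135
[ 500.59734211 -326.49398458   52.        ] [ 521.49862718 -408.82298978   52.        ] 84.94073706915454 1.8194188116061234
grasp [ 507.35694914 -353.1197026 ]
rail@86 [ 542.93018075 -355.20676394   86.        ] @50 [ 534.56020707 -367.93779124   50.        ]
rail@86 [ 540.87885596 -296.0938875    86.        ] @50 [ 532.27552075 -302.10015263   50.        ]
rail@86 [ 536.54298576 -210.00343353   86.        ] @50 [ 527.44639599 -206.21593017   50.        ]
cup/disc [ 500.85696074 -316.04585828   60.        ] [ 460.27643182 -234.82761513   30.        ]
```

```bash
python3 - <<'E'
from h import *
d=np.load("w1.npz");p,r,im=d["p"],d["r"],d["im"]
M,K=wcam(p,r)
def plane(o,R,K,a,b):
    k=np.cross(R@np.linalg.inv(K)@[*a,1],R@np.linalg.inv(K)@[*b,1]);k/=np.linalg.norm(k);return k,k@o
c=calibration("scene");S=np.array(c["cam_to_world"])
k1,c1=plane(S[:3,3],S[:3,:3],c["mtx"],(310,200),(425,298))
for ed,(a,b) in dict(left=((147,180),(176,45)),right=((158,180),(189,45))).items():
    k2,c2=plane(M[:3,3],M[:3,:3],K,a,b)
    for y in(-400,-350,-250): print(ed,np.linalg.solve([k1,k2,[0,1,0]],[c1,c2,y]).round(0))
w=cv2.resize(im[80:230,90:230,::-1],None,fx=4,fy=4,interpolation=3)
s=cv2.imread("pics/scene0.png")[180:330,290:440];s=cv2.resize(s,None,fx=4,fy=4,interpolation=3)[:, :]
w=cv2.resize(im[100:230,90:190,::-1],(400,520),interpolation=3);s=cv2.resize(cv2.imread("pics/scene0.png")[190:320,320:420],(400,520),interpolation=3)
cv2.imwrite("pics/ws.png",np.hstack([w,s]))
E
```

```text
left [ 536. -400.   65.]
left [ 535. -350.   66.]
left [ 532. -250.   68.]
right [ 545. -400.   54.]
right [ 543. -350.   55.]
right [ 541. -250.   56.]
```

View pics/ws.png

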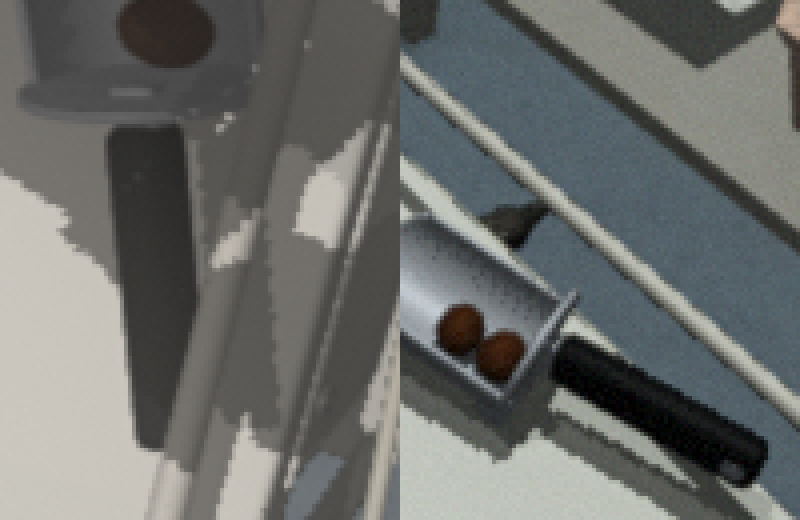

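```bash
python3 -m jog '[[32,[0.15,-0.75,0],0.0125],[32,[0.15,-0.75,0.3],0],[32,[0.15,-0.75,0.6],0],[32,[0,-0.58,0.6],0],[32,[0,0,0.6],0],[32,[0,0,0.18],0],[32,[0,0,0],0],[32,[0,0,0],0]]'; python3 - <<'E'
from h import *
s=read_state();p,r=s["eef_pos"],s["eef_rot"];print(p,r)
im=camera("wrist");np.savez("w2.npz",p=p,r=r,im=im)
M,K=wcam(p,r)
def pj(P):
    q=(np.atleast_2d(P)-M[:3,3])@M[:3,:3]@K.T;return q[:,:2]/q[:,2:]
v=(507-85*0,-355);u=np.array([np.cos(1.86),np.sin(1.86)]);w=np.array([-u[1],u[0]])
g=np.array([507,-355.])
pts=[[*(g+u*a+w*b),52] for a,b in((30,8),(30,-8),(-60,-8),(-60,8))]
q=pj(pts).round(0);print(q.tolist(),pj([*p[:2],21]),pj([*p[:2],p[2]]))
i2=im.copy();cv2.polylines(i2,[q.astype(np.int32)],True,(255,0,0),1)
cv2.imwrite("pics/w2.png",i2[...,::-1])
E
```

```text
clock: 2.45
eef_pos: [503.3, -340.7, 113.0]
eef_rot: [3.14, 0.002, 1.863]
wrist_force: [-0.9, -0.9, -0.0]
finger_gap: 32.1
finger_force: 0.0
[ 503.31049596 -340.66002472  113.00652583] [3.14038856e+00 1.55349286e-03 1.86253813e+00]
[[248.0, 189.0], [270.0, 189.0], [269.0, 296.0], [249.0, 296.0]] [[259.96148137 195.98379127]] [[260.33906054 243.92374247]]
```

View pics/w2.png

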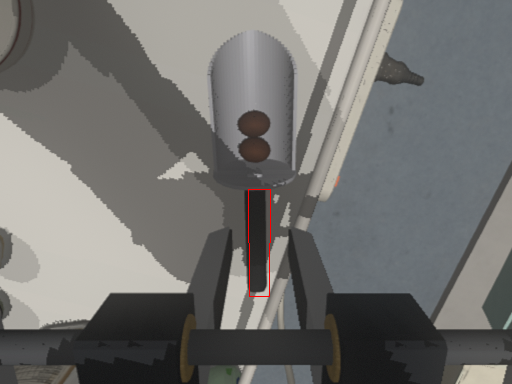

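```bash
python3 -m jog '[[32,[-0.16,-0.05,0],-0.003],[32,[0,0,0.5],0],[32,[0,0,0.6],0],[32,[0,0,0.4],0],[32,[0,0,0.34],0],[32,[0,0,0],0],[32,[0,0,0],0]]' && python3 -m jog '[[0,[0,0,0],0],[0,[0,0,0],0],[0,[0,0,0],0],[0,[0,0,0],0],[0,[0,0,0],0],[0,[0,0,0],0]]' 60
```

```text
clock: 3.2
eef_pos: [502.6, -349.8, 20.3]
eef_rot: [3.141, 0.001, 1.871]
wrist_force: [0.3, -0.6, 0.8]
finger_gap: 32.1
finger_force: 0.0
clock: 3.8
eef_pos: [502.6, -349.7, 20.3]
eef_rot: [3.141, 0.001, 1.871]
wrist_force: [-0.3, -1.0, 6.4]
finger_gap: 15.6
finger_force: 60.0
```

```bash
python3 -m jog '[[0,[0,0,-0.05],0],[0,[0,0,-0.1],0],[0,[0,0,-0.2],0],[0,[0,0,-0.3],0],[0,[0,0,-0.4],0],[0,[0,0,-0.5],0],[0,[0,0,-0.5],0],[0,[0,0,-0.5],0],[0,[0,0,-0.5],0],[0,[0,0,-0.5],0],[0,[0,0,-0.5],0],[0,[0,0,-0.4],0],[0,[0,0,-0.3],0],[0,[0,0,-0.2],0],[0,[0,0,-0.1],0],[0,[0,0,0],0]]'; cat >> h.py <<'E'
a_=np.linspace(0,2*np.pi,24);h_=np.linspace(np.pi,2*np.pi,12)
DISC=np.array([(-50,28.5*np.cos(t),38+28.5*np.sin(t)) for t in a_])
TR=np.array([(-50,28.5*np.cos(t),38+26*np.sin(t)) for t in h_]+[(30,28.5*np.cos(t),40+21*np.sin(t)) for t in h_]+[(56,y,19) for y in(-12,12)]+[(46,y,25) for y in(-22,22)])
GX=-79.
def place(P,th,s,gx=GX):   # scoop points to world when held; th = mouth-down pitch
    R=Ro.from_euler("xyz",s["eef_rot"]).as_matrix();yaw=np.arctan2(R[1,0],R[0,0])
    q=np.asarray(P)-[gx,0,40];q=q@Ro.from_euler("zy",[0,th]).as_matrix().T
    return q@Ro.from_euler("z",yaw).as_matrix().T+s["eef_pos"]+[0,0,18.8]
def tilt(cam="scene",save=None):
    s=read_state();im=camera(cam);r=regions_of(cam,"scoop");nm=[(round(x["conf"],2),x["rect"][:2].round().tolist() if hasattr(x["rect"],"round") else x["rect"][:2]) for x in regions_of(cam,"nutmeg_a")[:3]]
    if not r: print("no scoop",nm);return None
    m=cv2.resize(r[0]["pixels"].astype(np.uint8),None,fx=2,fy=2,interpolation=0)
    if True:
        black=cv2.resize((im.max(2)<60).astype(np.uint8),None,fx=2,fy=2,interpolation=0);m&=1-black
    def sil(th):
        o=np.zeros((768,1024),np.uint8)
        for p in(DISC,TR): cv2.fillConvexPoly(o,cv2.convexHull((proj(cam,place(p,th,s))*2).round().astype(np.int32)),1)
        return o
    ths=np.radians(np.arange(-20,95,2.));c=[(sil(t)&m).sum()/(sil(t)|m).sum() for t in ths];i=int(np.argmax(c))
    print(cam,"clock",s["clock"],"tilt",np.degrees(ths[i]),"iou",round(c[i],2),"conf",round(r[0]["conf"],2),"nutmegs",nm,"lip",place([[56,0,19]],ths[i],s).round(0),"Mz",s["moment"].round(3))
    if save:
        i2=im.copy();cs,_=cv2.findContours(sil(ths[i])[::2,::2],0,2);cv2.drawContours(i2,cs,-1,(255,0,0),1);x,y,w,h=r[0]["rect"]
        x0,y0=int(min(max(x-80,0),352)),int(min(max(y-60,0),264));cv2.imwrite(save,cv2.resize(i2[y0:y0+120,x0:x0+160,::-1],None,fx=4,fy=4,interpolation=3))
    return ths[i]
E
python3 -c "
from h import *
tilt()"
```

```text
clock: 5.4
eef_pos: [502.2, -349.3, 272.5]
eef_rot: [3.141, 0.001, 1.871]
wrist_force: [0.7, -0.1, -1.4]
finger_gap: 15.6
finger_force: 60.0
scene clock 5.4 tilt -2.0 iou 0.5 conf 0.63 nutmegs [(0.62, [370.7, 164.9]), (0.53, [357.6, 158.1])] lip [[ 462. -220.  275.]] Mz [-0.087 -0.059  0.078]
```

```bash
python3 -m jog '[[0,[0.1,0.03,0],0],[0,[0.2,0.06,0],0],[0,[0.3,0.1,0],0],[0,[0.4,0.13,0],0],[0,[0.5,0.16,0],0],[0,[0.55,0.18,0],0],[0,[0.55,0.18,0],0],[0,[0.55,0.18,0],0],[0,[0.55,0.18,0],0],[0,[0.55,0.18,0],0],[0,[0.55,0.18,0],0],[0,[0.55,0.18,0],0],[0,[0.55,0.18,0],0],[0,[0.5,0.16,0],0],[0,[0.4,0.13,0],0],[0,[0.3,0.1,0],0],[0,[0.2,0.06,0],0],[0,[0.15,0.04,0],0],[0,[0.08,0.02,0],0],[0,[0,0,0],0]]'; python3 -c "
from h import *
tilt(save='pics/t1.png')
tilt('side')
r=regions_of('side','funnel_jar');print(r[0]['conf'],r[0]['rect'])"
```

```text
clock: 7.55
eef_pos: [506.8, 46.5, 272.0]
eef_rot: [-3.142, -0.0, 1.871]
wrist_force: [0.1, -0.2, -2.7]
finger_gap: 15.5
finger_force: 60.0
scene clock 7.55 tilt -4.0 iou 0.29 conf 0.67 nutmegs [] lip [[467. 177. 279.]] Mz [-0.035 -0.005 -0.017]
side clock 7.7 tilt 4.0 iou 0.75 conf 0.83 nutmegs [(0.5, [256.2, 123.4]), (0.44, [249.9, 121.3])] lip [[468. 173. 260.]] Mz [-0.07  -0.047  0.016]
0.76 [263.1, 232.9, 63.1, 94.5]
```

View pics/t1.png

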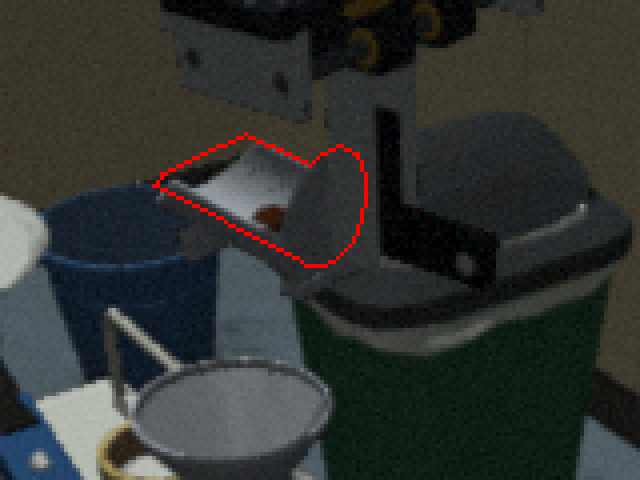

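```bash
cat > t.py <<'E'
from h import *
tilt('side')
E
python3 -m jog '[[0,[-0.08,0.08,0],0],[0,[-0.08,0.07,0],0],[0,[0,0,0],0]]' 40 |grep finger_f; python3 t.py; python3 -m jog '[[0,[0,0,0],0]]' 28|grep finger_f; python3 t.py;  python3 -m jog '[[0,[0,0,0],0]]' 22|grep finger_f; python3 t.py
```

```text
finger_force: 40.0
side clock 8.2 tilt 4.0 iou 0.75 conf 0.58 nutmegs [(0.68, [250.1, 123.5])] lip [[478. 168. 260.]] Mz [-0.04  -0.038 -0.012]
finger_force: 28.0
side clock 8.45 tilt 4.0 iou 0.75 conf 0.83 nutmegs [(0.43, [251.9, 123.6])] lip [[477. 168. 260.]] Mz [-0.122 -0.048 -0.001]
finger_force: 22.0
side clock 8.7 tilt 4.0 iou 0.74 conf 0.57 nutmegs [(0.57, [244.6, 119.4]), (0.56, [248.2, 122.8])] lip [[477. 168. 260.]] Mz [-0.07  -0.033 -0.016]
```

```bash
for i in 1; do :; done; python3 -m jog '[[0,[0,0,0],0]]' 17|grep finger_f; python3 t.py; python3 -m jog '[[0,[0,0,0],0]]' 14|grep finger_f; python3 t.py
```

```text
finger_force: 17.0
side clock 8.95 tilt 4.0 iou 0.75 conf 0.97 nutmegs [(0.53, [249.5, 123.2]), (0.47, [241.7, 120.6])] lip [[477. 168. 260.]] Mz [-0.037 -0.009 -0.021]
finger_force: 14.0
side clock 9.2 tilt 4.0 iou 0.74 conf 0.81 nutmegs [(0.5, [251.0, 122.8]), (0.41, [245.9, 119.7])] lip [[477. 168. 260.]] Mz [-0.059 -0.024  0.038]
```

```bash
python3 -m jog '[[0,[0,0,0],0]]' 12|grep finger_f; python3 t.py
```

```text
finger_force: 12.0
side clock 9.45 tilt 4.0 iou 0.75 conf 0.97 nutmegs [(0.66, [252.1, 121.8])] lip [[477. 168. 260.]] Mz [-0.076 -0.053 -0.042]
```

```bash
python3 -m jog '[[0,[0,0,0],0]]' 10.5|grep finger_f; python3 t.py
```

```text
finger_force: 10.5
side clock 9.7 tilt 4.0 iou 0.75 conf 0.66 nutmegs [(0.44, [250.6, 122.2])] lip [[477. 168. 260.]] Mz [-0.105 -0.058 -0.006]
```

```bash
python3 -m jog '[[0,[0,0,0],0]]' 9.5|grep finger_f; python3 t.py
```

```text
finger_force: 9.5
side clock 9.95 tilt 4.0 iou 0.76 conf 0.62 nutmegs [(0.63, [250.3, 121.4]), (0.48, [243.4, 120.0])] lip [[477. 168. 260.]] Mz [-0.083 -0.048  0.025]
```

```bash
python3 -m jog '[[0,[0,0,0],0]]' 8.5|grep finger_f; python3 t.py
```

```text
finger_force: 8.5
no scoop [(0.72, [250.7, 122.8])]
```

```bash
python3 -m jog '[[0,[0,0,0],0]]' 7.6|grep finger_f; python3 t.py
```

```text
finger_force: 7.6
side clock 10.45 tilt 4.0 iou 0.74 conf 0.86 nutmegs [(0.43, [246.8, 121.1]), (0.43, [251.2, 124.2])] lip [[477. 168. 260.]] Mz [-0.03 -0.02 -0.02]
```

```bash
python3 -m jog '[[0,[0,0,0],0]]' 6.8|grep finger_f; python3 t.py
```

```text
finger_force: 6.8
side clock 10.7 tilt 12.000000000000002 iou 0.73 conf 0.6 nutmegs [(0.7, [251.9, 128.6]), (0.6, [244.6, 124.8])] lip [[479. 163. 242.]] Mz [-0.037 -0.051 -0.009]
```

```bash
python3 -m jog '[[0,[0,0,0],0]]' 6.1|grep finger_f; python3 t.py
```

```text
finger_force: 6.1
side clock 10.95 tilt 26.0 iou 0.78 conf 0.64 nutmegs [(0.69, [252.8, 147.5]), (0.64, [247.7, 139.2])] lip [[483. 148. 213.]] Mz [-0.104 -0.044  0.001]
```

```bash
python3 -m jog '[[0,[0,0,0],0]]' 20|grep -E 'finger_f|pos'; python3 - <<'E'
from h import *
t=tilt('side',save='pics/t2.png');s=read_state()
print(proj('side',place([[56,0,19],[20,0,25],[-30,0,22]],t,s)).round(0).tolist())
E
```

```text
eef_pos: [516.5, 40.9, 272.0]
finger_force: 20.0
side clock 11.2 tilt 29.999999999999996 iou 0.9 conf 0.98 nutmegs [(0.48, [266.6, 209.8])] lip [[485. 143. 205.]] Mz [-0.041 -0.057  0.028]
[[258.0, 168.0], [253.0, 149.0], [246.0, 127.0]]
```

View pics/t2.png

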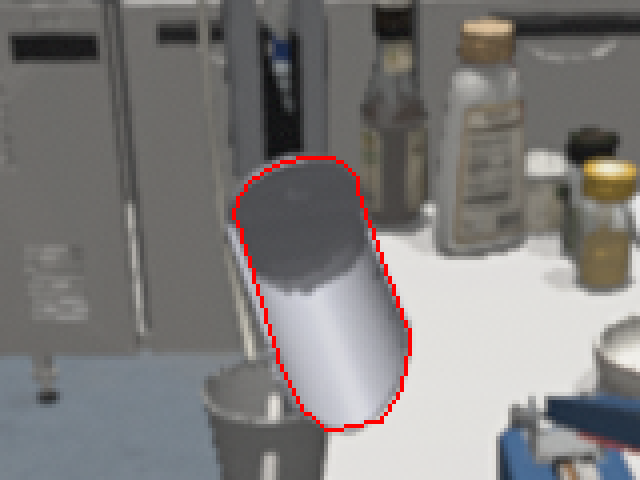

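```bash
python3 -m jog '[[0,[0,0,0],0],[0,[0,0,0],0],[0,[0,0,0],0]]' 20|grep -E 'clock'; python3 - <<'E'
from h import *
ims=[]
for n,(x,y) in(("scene",(150,70)),("side",(210,180))):
    im=camera(n);print(n,[(round(r["conf"],2),np.round(r["rect"],0).tolist()) for r in regions_of(n,"nutmeg_a")[:4]])
    ims.append(cv2.resize(im[y:y+120,x:x+100,::-1],(400,480),interpolation=3))
cv2.imwrite("pics/jar.png",np.hstack(ims))
E
```

```text
clock: 11.65
scene []
side []
```

View pics/jar.png

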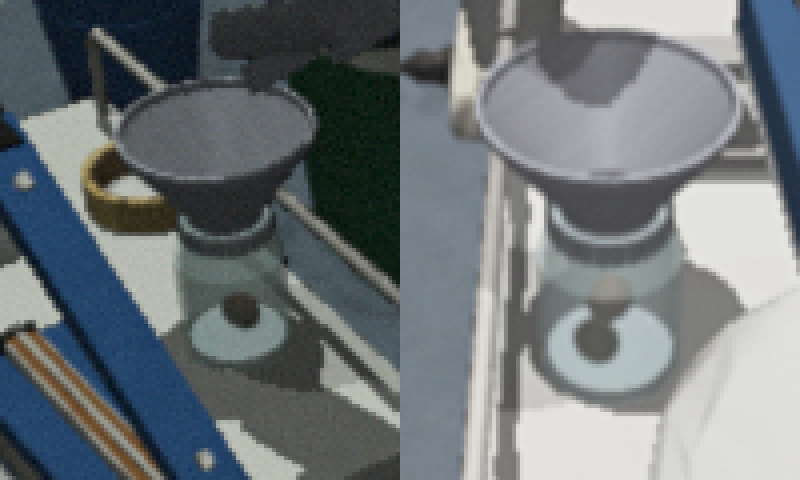

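```bash
python3 - <<'E'
from h import *
for uv in((259.5,265),(263,252)):
    for z in(16,35): p=at_z("side",uv,z);print(z,p.round(0),proj("scene",p).round(0))
print("seen in scene",(150+60,70+77.5))
E
```

```text
16 [485. 175.  16.] [[209. 146.]]
35 [485. 195.  35.] [[204. 136.]]
16 [478. 140.  16.] [[213. 155.]]
35 [478. 161.  35.] [[208. 144.]]
seen in scene (210, 147.5)
```

```bash
python3 -m jog '[[0,[-0.1,-0.04,0],0],[0,[-0.3,-0.12,0],0],[0,[-0.5,-0.2,0],0],[0,[-0.7,-0.27,0],0],[0,[-0.7,-0.27,0],0],[0,[-0.7,-0.27,0],0],[0,[-0.7,-0.27,0],0],[0,[-0.7,-0.27,0],0],[0,[-0.7,-0.27,0],0],[0,[-0.7,-0.27,0],0],[0,[-0.6,-0.25,0],0],[0,[-0.4,-0.16,0],0],[0,[-0.3,-0.12,0],0],[0,[-0.2,-0.05,0],0],[0,[0,0,0],0],[0,[0,0,0],0]]' 40; python3 - <<'E'
from h import *
tilt('scene');tilt('side')
for n in("scene","side"): print(n,[(round(r["conf"],2),np.round(r["rect"],0).tolist()) for r in regions_of(n,"nutmeg_a")[:4]])
E
```

```text
clock: 13.45
eef_pos: [489.4, -349.0, 271.9]
eef_rot: [3.142, -0.0, 1.871]
wrist_force: [-0.1, -0.1, -0.5]
finger_gap: 15.7
finger_force: 40.0
no scoop []
side clock 13.6 tilt -20.0 iou 0.0 conf 0.36 nutmegs [] lip [[ 450. -221.  317.]] Mz [ 0.005 -0.043  0.038]
scene []
side []
```

```bash
python3 -m jog '[[0,[0,0,0.3],0],[0,[0,0,0.6],0],[0,[0,0,0.7],0],[0,[0,0,0.7],0],[0,[0,0,0.6],0],[0,[0,0,0.4],0],[0,[0,0,0.3],0],[0,[0,0,0],0],[0,[0,0,0],0]]' 40 && python3 -m jog '[[0,[0,0,0],0],[0,[0,0,0.1],0],[0,[0,0,0.1],0],[0,[0,0,0.1],0],[0,[0,0,0.1],0],[0,[0,0,0.1],0],[0,[0,0,0.1],0],[0,[0,0,0],0]]' 6; python3 -c "
from h import *
tilt('scene');tilt('side')"
```

```text
clock: 14.75
eef_pos: [489.5, -349.9, 92.8]
eef_rot: [3.141, 0.001, 1.871]
wrist_force: [0.4, 0.4, -1.1]
finger_gap: 15.7
finger_force: 40.0
clock: 15.55
eef_pos: [488.9, -349.4, 61.1]
eef_rot: [-3.141, -0.001, 1.871]
wrist_force: [0.2, 1.0, -0.9]
finger_gap: 16.2
finger_force: 6.0
scene clock 15.55 tilt 26.0 iou 0.5 conf 0.73 nutmegs [] lip [[ 456. -242.    2.]] Mz [-0.042 -0.044 -0.026]
side clock 15.7 tilt 24.000000000000004 iou 0.88 conf 0.92 nutmegs [] lip [[ 455. -240.    6.]] Mz [-0.004 -0.051  0.058]
```

```bash
python3 -m jog '[[0,[0,0,0.1],0],[0,[0,0,0.1],0],[0,[0,0,0.1],0],[0,[0,0,0.1],0],[0,[0,0,0.1],0],[0,[0,0,0.1],0],[0,[0,0,0],0]]' 6; python3 -c "
from h import *
tilt('side')"
```

```text
clock: 16.55
eef_pos: [488.8, -349.3, 30.9]
eef_rot: [-3.141, -0.001, 1.871]
wrist_force: [-0.0, 0.4, -1.5]
finger_gap: 15.9
finger_force: 6.0
side clock 16.55 tilt 6.000000000000001 iou 0.84 conf 0.62 nutmegs [] lip [[ 450. -223.   15.]] Mz [-0.04  -0.079  0.015]
```

```bash
python3 -m jog '[[0,[0,0,0.06],0],[0,[0,0,0.06],0],[0,[0,0,0.06],0],[0,[0,0,0.04],0],[0,[0,0,0],0],[0,[0,0,0],0]]' 4; python3 -m jog '[[18,[0,0,0],0],[18,[0,0,0],0],[20,[0,0,0],0],[26,[0,0,0],0],[28,[0,0,0],0],[28,[0,0,0],0]]' ; python3 -c "
from h import *
tilt('side')"
```

```text
clock: 17.3
eef_pos: [489.2, -349.7, 21.0]
eef_rot: [3.142, 0.0, 1.871]
wrist_force: [1.0, -1.6, 2.0]
finger_gap: 15.8
finger_force: 4.0
clock: 17.9
eef_pos: [489.2, -349.6, 20.9]
eef_rot: [-3.142, -0.0, 1.871]
wrist_force: [-0.4, -0.2, 0.7]
finger_gap: 28.2
finger_force: 0.0
side clock 17.9 tilt 4.0 iou 0.79 conf 0.62 nutmegs [] lip [[ 450. -222.    9.]] Mz [-0.025 -0.025  0.035]
```

Side fit reads its level value (4°, as at the start). I'll withdraw straight up, then look at the jar and scoop.

```bash
python3 -m jog '[[28,[0,0,-0.1],0],[28,[0,0,-0.3],0],[28,[0,0,-0.5],0],[28,[0,0,-0.6],0],[28,[0,0,-0.6],0],[28,[0,0,-0.6],0],[28,[0,0,-0.6],0],[28,[0,0,-0.4],0],[28,[0,0,0],0],[28,[0,0,0],0]]'; python3 - <<'E'
from h import *
ims=[]
for n,(x,y) in(("scene",(170,100)),("side",(230,215))):
    im=camera(n);print(n,[(round(r["conf"],2),np.round(r["rect"],0).tolist()) for r in regions_of(n,"nutmeg_a")[:4]])
    ims.append(cv2.resize(im[y:y+75,x:x+65,::-1],(390,450),interpolation=3))
    if n=="scene": ims.append(0);sc=im[225:335,280:420,::-1]
ims[1]=0
sc=cv2.resize(sc,(573,450),interpolation=3)
a=np.hstack([cv2.resize(ims[0],(260,300)),cv2.resize(ims[2],(260,300))])
cv2.imwrite("pics/end.png",np.vstack([a,cv2.resize(sc,(520,300))[:, :]]))
E
```

```text
clock: 19.05
eef_pos: [489.0, -349.5, 206.1]
eef_rot: [3.141, 0.0, 1.871]
wrist_force: [0.0, -0.5, -0.8]
finger_gap: 28.1
finger_force: 0.0
scene []
side []
```

View pics/end.png

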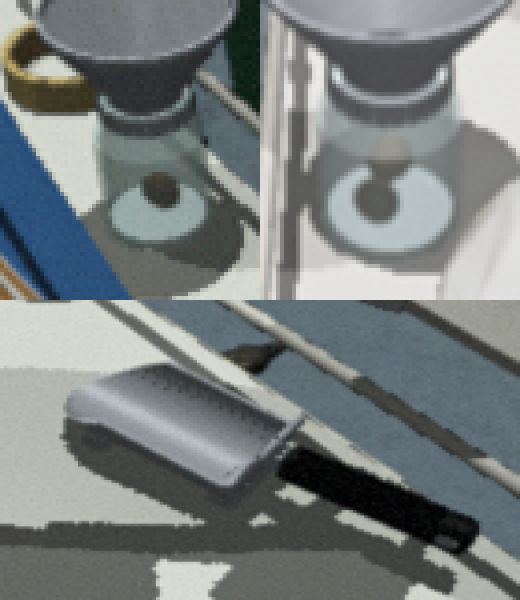

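```bash
python3 - <<'E'
from h import *
c=calibration("wrist");print(np.array(c["hand_eye"]).round(3).tolist(),np.array(c["mtx"]).round(0).tolist())
for n,(x0,x1,y0,y1) in(("scene",(195,226,130,166)),("side",(240,285,240,280))):
    im=camera(n).astype(int);sub=im[y0:y1,x0:x1];br=(sub[...,0]-sub[...,2]>8).astype(np.uint8)
    k,l,st,ce=cv2.connectedComponentsWithStats(br)
    for i in range(1,k):
        if st[i,4]>8: print(n,"bbox",st[i,0]+x0,st[i,1]+y0,st[i,2:5],"c",(ce[i]+[x0,y0]).round(1),"col",sub[l==i].mean(0).round())
    # predicted size of a 23mm ball at jar
    p=proj(n,[[478,165,16],[478,165,16+23]]);print("px for 23mm vertical",p.round(1).tolist(),"scene depth")
    if n=="scene":
        for z in(16,26,33,40): print(z,at_z(n,(210,147.5),z).round(0))
E
```

```text
[[0.001, -0.958, -0.286, 84.456], [1.0, 0.0, 0.001, -0.478], [-0.001, -0.286, 0.958, -178.459], [0.0, 0.0, 0.0, 1.0]] [[340.0, 0.0, 260.0], [0.0, 340.0, 192.0], [0.0, 0.0, 1.0]]
scene bbox 206 143 [ 8  5 20] c [209.2 144.8] col [66. 63. 55.]
px for 23mm vertical [[208.3, 149.4], [207.4, 141.8]] scene depth
16 [485. 170.  16.]
26 [480. 157.  26.]
33 [475. 148.  33.]
40 [471. 140.  40.]
side bbox 260 250 [ 5  5 15] c [262.  251.6] col [154. 152. 144.]
px for 23mm vertical [[263.2, 261.0], [263.2, 251.9]] scene depth
```

```bash
python3 -m jog '[[28,[0.2,0.07,0],0],[28,[0.5,0.17,0],0],[28,[0.7,0.24,0],0],[28,[0.8,0.28,0],0],[28,[0.8,0.28,0],0],[28,[0.8,0.28,0],0],[28,[0.8,0.28,0],0],[28,[0.8,0.28,0],0],[28,[0.8,0.28,0],0],[28,[0.7,0.24,0],0],[28,[0.6,0.2,0],0],[28,[0.3,0.1,0],0],[28,[0.2,0.06,0],0],[28,[0,0,0],0],[28,[0,0,0],0]]'; python3 - <<'E'
from h import *
s=read_state();im=camera("wrist");p,r=s["eef_pos"],s["eef_rot"];print(p,[(round(x["conf"],2),np.round(x["rect"],0).tolist()) for x in regions_of("wrist","nutmeg_a")[:4]])
cv2.imwrite("pics/wj.png",im[...,::-1])
M,K=wcam(p,r);q=(np.array([[478,165,150],[478,165,86],[478,165,16]])-M[:3,3])@M[:3,:3]@K.T;q=q[:,:2]/q[:,2:];print(q.round(0).tolist())
c=q[1].round().astype(int);g=im[c[1]-30:c[1]+31:3,c[0]-36:c[0]+37:3].astype(int)
for row in g: print(' '.join(f"{v.sum()//3:3d}{'b' if v[0]-v[2]>12 else '.'}" for v in row))
a=cv2.imread("pics/side0.png")[...,::-1].astype(int);b=camera("side").astype(int)
for row in range(244,274,3): print(row,' '.join(f"{a[row,x].sum()//3:3d}/{b[row,x].sum()//3:3d}" for x in range(250,276,3)))
E
```

```text
clock: 20.85
eef_pos: [502.7, 72.9, 205.9]
eef_rot: [-3.142, 0.0, 1.871]
wrist_force: [0.2, -0.1, 0.6]
finger_gap: 28.1
finger_force: 0.0
[502.69281141  72.88933571 205.90723614] [(0.91, [274.0, 75.0, 22.0, 30.0])]
[[266.0, 73.0], [265.0, 77.0], [264.0, 79.0]]
122. 121. 119. 117. 117. 116. 116. 115. 114. 113. 113. 112. 108. 100. 112. 109. 112. 112. 112. 113. 111. 112. 114. 112. 114.
121. 122. 121. 119. 118. 117. 116. 114. 116.  93.  70.  72.  78.  79.  71.  67.  86. 112. 113. 114. 110. 113. 115. 114. 115.
121. 122. 122. 120. 119. 117. 117. 117.  73. 103. 154. 161. 162. 161. 161. 154.  93.  68. 109. 114. 112. 115. 115. 115. 116.
124. 122. 122. 122. 121. 118. 117.  71. 146. 162. 162. 160. 162. 161. 161. 161. 162. 137.  66. 111. 114. 115. 115. 116. 118.
125. 124. 123. 121. 123. 121.  81. 149. 161. 162. 161. 161. 161. 163. 160. 160. 162. 162. 128.  70. 114. 117. 115. 118. 117.
125. 125. 124. 123. 121. 117. 119. 162. 161. 161. 161. 161. 161.  66.  49.  49.  67. 161. 162.  92. 104. 118. 116. 119. 118.
127. 125. 125. 125. 123.  91. 162. 162. 161. 162. 161. 163.  97.  51.  52.  51.  51.  72.
[... 1845 characters left out ...]
 105/107 143/144
247 153/155 145/146 144/147 145/146 148/148 153/153 152/153 150/152 147/149
250 138/141 144/146 148/149 151/147 149/152 152/146 153/155 150/151 148/151
253 116/117 134/135 146/144 149/146 149/150 148/143 149/146 138/141 124/125
256 115/117 124/126 153/139 179/ 93 187/ 96 182/ 91 152/148 130/130 122/122
259 147/149 194/197 191/170 192/ 93 191/ 94 191/160 191/193 193/194 150/151
262 189/192 189/158 190/ 87 191/ 90 190/102 192/192 190/191 190/191 190/190
265 190/190 189/142 190/ 88 191/ 91 190/ 89 191/181 190/191 189/191 188/190
268 189/190 189/189 190/ 96 189/ 87 190/ 92 190/188 190/191 189/189 187/188
271 191/191 187/189 189/192 190/171 190/190 189/192 191/191 188/190 188/189
```

```bash
python3 -c "
from h import *
print(sign_off())"
```

```text
the job is handed in; nothing more can be done
None
```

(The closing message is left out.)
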